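# Hang a nozzle bin back on the louvred panel

### The job

Hang the loose bin of piping nozzles back on the top louvre of the bench panel, next to the bins already hanging there: lift it over, set its lip down fully home behind the louvre, and slide it along until it sits square against the side of its neighbour with no gap. Do it gently, without letting it fall and without forcing or knocking it against the panel or its neighbours, keep the nozzles in it, leave the other things on the bench where they are, and let go.

Things in the scene. Friction and masses are not known exactly. Their poses are not given: they have to be found in the camera images.
- bin: Loose open-front plastic bin standing on the bench, 0.17 to 0.33 kg plus 3 nozzles. Origin: centre of its underside; z up, +x to its back, -x to its low front. Outside 120 mm long (x -60 to +60), 62 wide, 72 high; walls 3 mm. Side walls flat and upright, 72 high from x = -20 to +60, then sloping to the 38 high front. The lowest 14 mm of the back wall are bevelled 6 mm inwards.
- bin_lip (a point): Middle of the lower edge of the bin's hanging lip, at (+67, 0, +57) mm in the bin's frame. A flange 4 mm thick and 50 wide runs back from the top of the back wall (z 68 to 72) to x = +69 and ends in this down-turned lip (x +65 to +69, down to z = 57). Hook gap between back wall and lip: 5 mm, 11 mm deep.
- rack: Fixed bench stand with louvred steel panel. Origin on the bench below the panel's front face (x = 0), mid-width; z up; bins hang on its -x side; y runs along the louvres. Uprights 22 mm square, 225 high at y = -184 and +184; feet 12 high, x -115 to +105. Panel 340 wide; its height is set by hand and NOT reported: feel or look for it. Hung bin and rack have parallel axes.
- louvre_low (a point): Mid-length of the top louvre's top edge, (-13.5, 0, 150) mm in the rack's frame, with the panel at its LOWEST. The real edge is 0 to 26 mm higher and stays put in use. Louvre: upright strip x -15 to -12, 14 tall, joined to the panel below: a pocket 12 wide behind it, open on top. Same louvres 42 and 84 mm below. Panel ends 25 mm above the top edge. Plastic on louvre: friction about 0.3.
- bay (a point): Point on the bench, (-76, -8, 0) mm in the rack's frame, below the bin's place when hung: flange on the louvre's top edge, lip behind it, back wall in front of it, underside 68 mm below the edge, tilted 0 to 3 degrees, side touching the neighbour. Two like bins hang at the -y end and cannot move; the nearer one's side is at rack y = -39 mm. The louvre is free from there to y = +165.
- nozzle0: A steel piping nozzle, a cone 22 mm wide and 34 mm high, standing in the bin; origin: centre of its base.
- nozzle1: A second nozzle, the same.
- nozzle2: A third nozzle, the same.
- bowl: A steel bowl 120 mm across, 55 mm high; a bystander. Origin: centre of its underside.
- squeeze: A clear squeeze bottle 56 mm across, 160 mm high; a bystander. Origin: centre of its underside.
- spatula: A spatula lying on the bench, its handle towards its -x; a bystander. Origin: centre of its underside.
- jar: A lidded jar 72 mm across, 85 mm high; a bystander. Origin: centre of its underside.

How it is judged:
By the outcome, as a careful person would: the job done as asked, in the order asked, and still so for the second after the job is handed in, with the robot touching nothing.
It also fails if it takes over 61 s, if anything falls off the work surface, if the arm or the gripper's body presses on something with over 40 N, if the wrist force passes 120 N, or if a joint passes its speed limit or range.

### The arm

A 6-joint arm with a two-finger parallel gripper is mounted at the origin on the work surface. World frame = base frame: x ahead of the robot, y to its left, z up, the work surface at z = 0. Lengths are in mm, angles in rad, forces in N, time in s.
With the tool pointing down it reaches from about 350 to 875 mm from the base axis. Payload 4.2 kg.
Tool frame: the origin (TCP) lies between the finger pads; the fingertips stand 11 mm ahead of it and the grasp point (between the pads) lies 8 mm behind it; z points along the fingers, y is the direction in which the jaws open and shut (so a half turn about z gives the same grasp; the last joint's range is limited). The gripper opens to 85 mm and grips with 20 to 120 N. Pads are 22 mm wide; open, the fingers measure 114 mm over their backs; the gripper's body (76 mm by 85 mm) begins 54 mm behind the grasp point. The pads swing forward as they close: fully open they stand 13 mm farther back than shut.
Start: joints at [-1.066, 0.385, 0.008, 0, -1.194, -0.259], TCP at [152.1, -606.189, 242.312] pointing down, gripper open.
Joint ranges: [-3.14, 3.14], [-1.21, 2.06], [-1.07, 1.41], [-3.16, 2.05], [-2.99, -0.16], [-3.1, 3.1]. Speed limits (rad/s): [2.79, 2.79, 3.14, 3.14, 3.14, 3.14].

### API

Orientations are given as a unit quaternion [x, y, z, w].
In Python, from bench import * gives the robot as it stands.
- The arm moves only by the tool servo_tool, never from a script. Its argument "rows" is a list of rows, each a list of 7 numbers: the opening, from 0 (shut) to 1 (fully open), then the shift along the tool's x, y, z in cm, then the turn, a rotation vector about the tool's x, y, z in degrees. A call has 1 to 12 rows; each row shifts and turns the commanded pose from where the row before left it, along the tool's axes as they then stand; what a row does not reach is not made up. A row lasts 1/10 s, in which the tool goes at most 50 mm and 8.59 degrees, less where a joint would pass 70% of its speed; a pose out of reach is approached as far as the arm can. A call is refused whole if a number of a shift passes 5 or a number of a turn 8.59, either way. A call with a gripper value outside its range is refused whole. The fingers move at their own pace and stop on an object; the grip force is fixed at half the most. Time passes only in rows, so rows that do not move let the fingers close. It gives the time, the measured TCP pose, the force and the opening at its end, in the units of the state.
- read_state(): the state, without advancing time (a new reading comes with each control period).
- get_image(name): name is "scene" or "top"; returns a dict with "image" (420x560x3 uint8, red, green, blue), "mtx" (3x3 intrinsics, pixels), "k1" (the pictures are not rectified: a ray, as slopes to the right and down, at radius r is drawn at 1 + k1 r^2 times it, then the intrinsics apply), "extrinsics" (4x4, takes a point from camera to world coordinates). Camera axes: x right, y up, looking along -z (the intrinsics and any distortion apply to the point x, -y, -z); pixel columns grow to the right and rows downward; lengths in mm; the calibration is good to about 2 mm. A picture is of the moment at which its call begins. There is no depth.
- job_done(): hands the job in, once; it reports no verdict.
The state is a dict: "clock": time; "joints": joint angles; "joint_vel": joint speeds; "joint_efforts": joint torques, N m; "position": TCP position; "ee_rot": TCP orientation; "contact_force": force on the tool from outside, world axes, zero at the start; "wrist_torque": the same for the moment, N m; "gripper_width": finger opening in mm.
Only numpy, scipy, OpenCV 4.12 (cv2) and the standard library are available. Lean on these libraries where they do the work, as an engineer would, in place of code of your own. Each camera call takes 0.05 s, during which the arm holds its last target. There are 200 camera calls.

## Working session

There is one attempt and no reset: what is moved stays moved. The work goes in short steps, Python scripts to look and compute and a tool call to move; the robot and the scene stay as the last step left them, time stands still between calls to the robot, and variables do not carry over. Pictures are saved under pics/ and viewed, about 8 in all and at most 12, crops included, and the job is handed in when it is done.

Besides the shell and the picture viewer there is one more tool, called after "Emit:" as a command line: name --pt "numbers of a row" for each row, then --argument value for the rest. servo_tool: Moves the arm, as the interface text tells. Its arguments: {"type":"object","properties":{"rows":{"type":"array","items":{"type":"array","items":{"type":"number"}}}},"required":["rows"]}

```bash
ls; mkdir -p pics; cat > h.py <<'E'
from bench import *
import numpy as np, cv2
def ray(im,u,v):
    K=im["mtx"];E=np.array(im["extrinsics"])
    d=np.array([(u-K[0][2])/K[0][0],(v-K[1][2])/K[1][1]]); s=d.copy()
    for _ in range(20): s=d/(1+im["k1"]*(s@s))
    return E[:3,3],E[:3,:3]@np.array([s[0],-s[1],-1])
def onz(im,u,v,z):
    o,d=ray(im,u,v); return o+d*(z-o[2])/d[2]
def proj(im,p):
    K=im["mtx"];E=np.array(im["extrinsics"]); c=E[:3,:3].T@(np.array(p)-E[:3,3])
    s=np.array([c[0],-c[1]])/-c[2]; s=s*(1+im["k1"]*(s@s)); return s[0]*K[0][0]+K[0][2],s[1]*K[1][1]+K[1][2]
def two(a,ua,b,ub):
    o1,d1=ray(a,*ua);o2,d2=ray(b,*ub);A=np.c_[d1,-d2];t=np.linalg.lstsq(A,o2-o1,rcond=None)[0]
    p,q=o1+d1*t[0],o2+d2*t[1]; return (p+q)/2,np.linalg.norm(p-q)
E
python3 - <<'E'
from h import *
import pickle
ims={n:get_image(n) for n in("scene","top")}
pickle.dump(ims,open("im0.pkl","wb"))
for n,i in ims.items():
    cv2.imwrite(f"pics/{n}0.png",cv2.resize(i["image"][:,:,::-1],(800,600),interpolation=cv2.INTER_CUBIC))
    print(n,np.round(i["mtx"],1),i["k1"],np.round(i["extrinsics"],3))
print(read_state())
E
```

```text
pics
scene [[543.1   0.  280.8]
 [  0.  543.1 206.8]
 [  0.    0.    1. ]] -0.10369668943750496 [[-4.000000e-01 -5.440000e-01  7.370000e-01  1.371718e+03]
 [ 9.160000e-01 -2.360000e-01  3.240000e-01  4.118250e+02]
 [-2.000000e-03  8.050000e-01  5.930000e-01  7.888550e+02]
 [ 0.000000e+00  0.000000e+00  0.000000e+00  1.000000e+00]]
top [[498.2   0.  279.4]
 [  0.  498.2 207.3]
 [  0.    0.    1. ]] -0.05625214089189077 [[-2.200000e-02  9.960000e-01 -9.100000e-02  4.652290e+02]
 [-1.000000e+00 -2.100000e-02  1.200000e-02  7.293900e+01]
 [ 1.000000e-02  9.100000e-02  9.960000e-01  1.219132e+03]
 [ 0.000000e+00  0.000000e+00  0.000000e+00  1.000000e+00]]
{'clock': 0.1, 'joints': array([-1.06640685e+00,  3.85475139e-01,  6.78005887e-03, -4.18931713e-04,
       -1.19400151e+00, -2.58603118e-01]), 'joint_vel': array([ 0.0023549 , -0.0016979 ,  0.00327436,  0.00305556,  0.00105419,
        0.00011025]), 'joint_efforts': array([-4.53822213e-04, -3.93319380e+01,  1.88929707e+01,  4.19798836e+00,
       -2.60386943e-03,  2.65703470e-06]), 'position': array([ 151.97242866, -605.73534871,  241.34294067]), 'ee_rot': array([-1.22507342e-01,  9.92467133e-01,  9.54313557e-04, -1.73042106e-04]), 'contact_force': array([-0.32989404,  0.59713989, -0.13194612]), 'wrist_torque': array([ 0.01282139, -0.01624561, -0.02179331]), 'gripper_width': 85.3807450413985}
```

View pics/scene0.png

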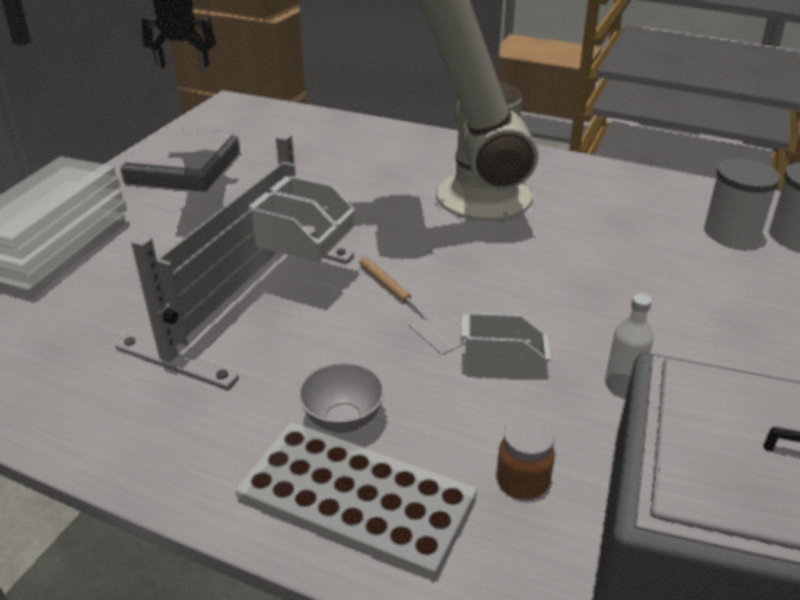

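View pics/top0.png

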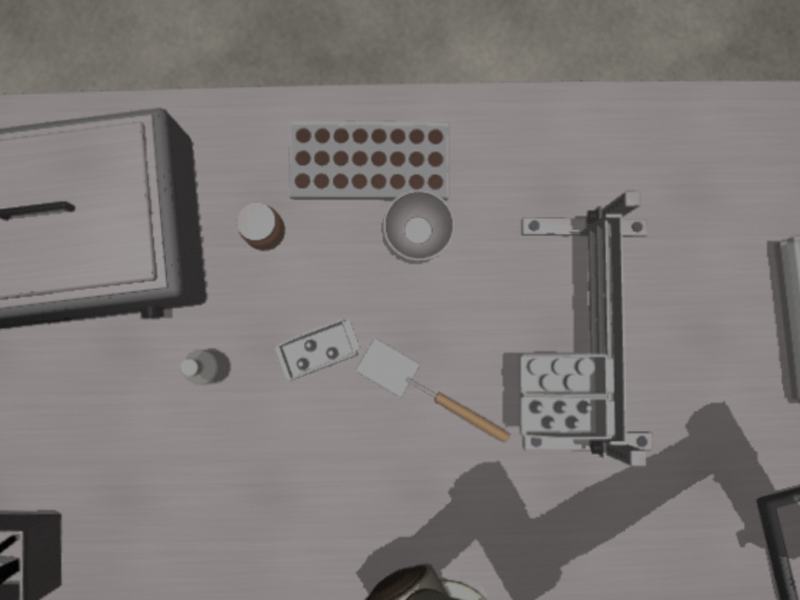

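The scene view shows the rack at the left with two hung bins and the loose bin at about (505,345). In the top view (right = world −y, up = +x) the loose bin is at (317,350) with its back to the right, and the rack is at x≈600 with its bins at the lower end. Next I'll zoom in for corners.

```bash
python3 - <<'E'
from h import *
import pickle
ims=pickle.load(open("im0.pkl","rb"))
def crop(n,x0,y0,w,h,W,H):
    c=ims[n]["image"][y0:y0+h,x0:x0+w,::-1]; c=cv2.resize(c,(W,H),interpolation=cv2.INTER_CUBIC)
    return cv2.convertScaleAbs(c,alpha=1.35)
# original px; scale 5 / 4
a=crop("top",185,215,80,60,400,300); b=crop("scene",315,210,80,60,400,300)
c=crop("top",360,130,100,75*1,400,300); c=crop("top",355,125,105,200,315,600)
d=crop("scene",80,90,175,187,480,513)
out=np.zeros((600,800,3),np.uint8); out[:300,:400]=a; out[300:,:400]=b; out[:,400:715]=c
cv2.imwrite("pics/c1.png",out)
cv2.imwrite("pics/c2.png",d)
E
```

```text
(no output)
```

View pics/c1.png

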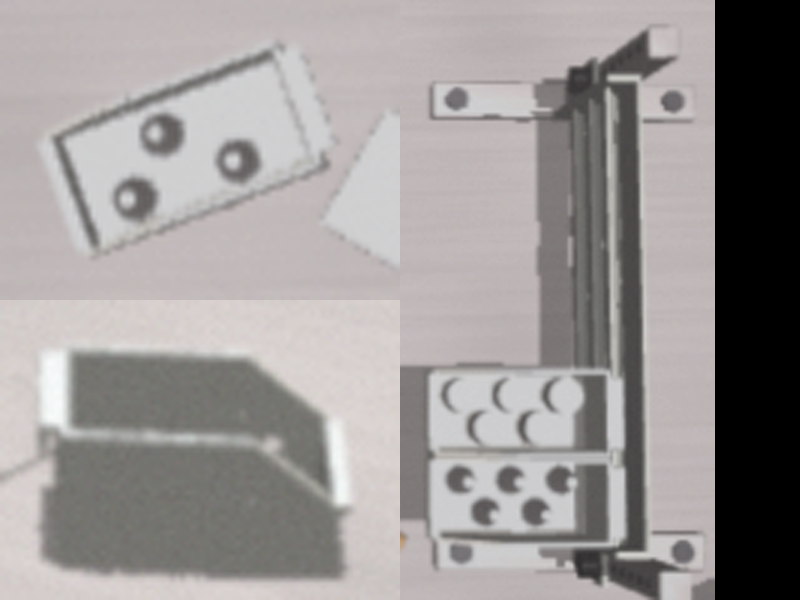

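View pics/c2.png

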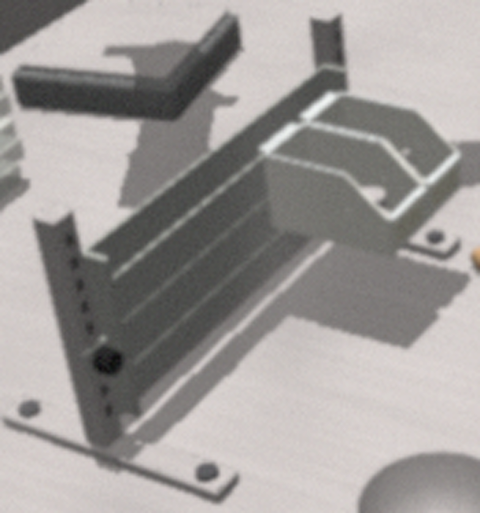

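The crops show:
- **Loose bin:** the corners and the flange are clear. The back body corners are at (272,48) and (327,165), and the front corners at (40,142) and (90,255).
- **Rack:** the feet ends, the louvre's top edge (113,278)→(262,165) and the neighbour's side are clear.

Next I'll turn these into positions.

```bash
python3 - <<'E'
from h import *
import pickle
ims=pickle.load(open("im0.pkl","rb")); T,S=ims["top"],ims["scene"]
ct=lambda x,y:(185-.4+x/5,215-.4+y/5)
cr=lambda x,y:(355-.33+(x-400)/3,125-.33+y/3)
cs=lambda x,y:(80-.3+x/2.743,90-.3+y/2.743)
cb=lambda x,y:(315-.4+x/5,210-.4+(y-300)/5)
# bin
P=dict(bl=(272,48,72),br=(327,165,72),fl=(40,142,38),fr=(90,255,38))
Q={k:onz(T,*ct(x,y),z) for k,(x,y,z) in P.items()}
for k,v in Q.items(): print(k,v.round(1))
ax=(Q["bl"]+Q["br"]-Q["fl"]-Q["fr"])[:2]/2; print("len",np.linalg.norm(ax),"yaw",np.degrees(np.arctan2(ax[1],ax[0])),"w",np.linalg.norm(Q["bl"]-Q["br"]),np.linalg.norm(Q["fl"]-Q["fr"]))
print("centre",(sum(Q.values())/4).round(1))
# side edge direction from bottom/top edges
# rack feet
F={k:onz(T,*cr(x,y),12) for k,(x,y) in dict(pl=(431,100),pr=(694,102),nl=(434,550),nr=(704,551)).items()}
for k,v in F.items(): print(k,v.round(1))
X=(F["pr"]+F["nr"]-F["pl"]-F["nl"])[:2]/2; Y=(F["pr"]+F["pl"]-F["nr"]-F["nl"])[:2]/2
print("footlen",np.linalg.norm(X),"sep",np.linalg.norm(Y),"yawX",np.degrees(np.arctan2(X[1],X[0])),"yaw from Y",np.degrees(np.arctan2(Y[1],Y[0]))-90)
yaw=np.arctan2(Y[1],Y[0])-np.pi/2; R=np.array([[np.cos(yaw),-np.sin(yaw)],[np.sin(yaw),np.cos(yaw)]])
mid=(sum(F.values())/4)[:2]; O=mid-R@[-5,0]; print("rackO",O.round(1))
# scene heights
def onplane(im,uv,axis,val):
    o,d=ray(im,*uv); o2=R.T@(o[:2]-O); d2=R.T@d[:2]; t=(val-o2[axis])/d2[axis]
    return (o2+d2*t).round(1),(o+d*t)[2].round(1)
for n,uv,a,v in [("louvre end",(113,278),0,-13.5),("louvre mid",(190,219),0,-13.5),("louvre nearbin",(255,170),0,-13.5),("panel top end",(92,252),0,0),("panel mid",(205,162),0,0),("nb back top",(262,150),1,-39),("nb sidetop front",(345,173),1,-39),("nb front",(390,218),1,-39)]:
    print(n,onplane(S,cs(*uv),a,v))
for n,uv,z in [("nb top fl",(430,370),150-30+13),("nb lip end",(622,377),167),("louvre far end",(610,88),163),("upr top",(664,40),225),("nb side back",(610,370),167)]:
    p=onz(T,*cr(*uv),z); print(n,p.round(1),(R.T@(p[:2]-O)).round(1))
for n,uv in dict(bl=(45,350),br_top=(70,430)).items(): print(n,onz(S,*cb(*uv),72).round(1))
print("scene bottom back/front corners",onz(S,*cb(45,565),0).round(1),onz(S,*cb(343,577),0).round(1))
E
```

```text
bl [532.9 153.3  72. ]
br [478.6 128.9  72. ]
fl [492.7 266.2  38. ]
fr [439. 243.  38.]
len 120.29862972071086 yaw -70.62396159398266 w 59.54893934392473 58.46127658421229
centre [485.8 197.9  55. ]
pl [ 693.1 -155.    12. ]
pr [ 687.7 -374.    12. ]
nl [ 328.2 -144.    12. ]
nr [ 321.1 -363.2   12. ]
footlen 219.20597492977686 sep 365.88352818559395 yawX -91.64836876589695 yaw from Y -91.70793608520295
rackO [ 507.4 -264. ]
louvre end (array([-13.5, 161.9]), np.float64(159.5))
louvre mid (array([-13.5,  66.1]), np.float64(156.5))
louvre nearbin (array([-13.5, -24.2]), np.float64(153.1))
panel top end (array([  0. , 164.1]), np.float64(180.5))
panel mid (array([-0. , 21.6]), np.float64(181.9))
nb back top (array([-12., -39.]), np.float64(164.3))
nb sidetop front (array([-94.1, -39. ]), np.float64(162.2))
nb front (array([-134.5,  -39. ]), np.float64(129.1))
nb top fl [ 471.4 -123.9  133. ] [-139.   -40.1]
nb lip end [ 463.  -254.2  167. ] [ -8.6 -44.6]
louvre far end [ 671.1 -257.   163. ] [-11.9 163.5]
upr top [ 691.7 -276.8  225. ] [  7.3 184.7]
nb side back [ 468.2 -245.8  167. ] [-17.1 -39.7]
bl [486.1 123.9  72. ]
br_top [533.1 152.1  72. ]
scene bottom back/front corners [539.6 146.9   0. ] [496.3 267.3   0. ]
```

The measurements agree with the given sizes:

| Item | Result |
|---|---|
| Bin centre | about (486, 198) |
| Bin yaw | about −70° |
| Rack origin | (507, −264) |
| Rack yaw | −91.7° |
| Louvre edge z | about 158 |

First I raise and turn the tool, then travel over.

Emit:
servo_tool --pt "1 0 0 -0.8 0 0 -8" --pt "1 0 0 -0.8 0 0 -8" --pt "1 0 0 -0.8 0 0 -8" --pt "1 0 0 -0.8 0 0 -8" --pt "1 0 0 -0.8 0 0 -8" --pt "1 0 0 -0.8 0 0 -8" --pt "1 0 0 -0.8 0 0 -8" --pt "1 0 0 -0.8 0 0 -8" --pt "1 0 0 -0.8 0 0 -8" --pt "1 0 0 -0.8 0 0 -8" --pt "1 0 0 -0.8 0 0 -8" --pt "1 0 0 -0.8 0 0 -8"

```text
clock: 1.3
position: [152.1, -605.9, 338.0]
ee_rot: [0.821, -0.571, -0.001, -0.0]
contact_force: [0.1, -0.2, 0.2]
gripper_width: 85.3
```

Emit:
servo_tool --pt "1 -2.6 -2.4 0 0 0 0" --pt "1 -2.6 -2.4 0 0 0 0" --pt "1 -2.6 -2.4 0 0 0 0" --pt "1 -2.6 -2.4 0 0 0 0" --pt "1 -2.6 -2.4 0 0 0 0" --pt "1 -2.6 -2.4 0 0 0 0" --pt "1 -2.6 -2.4 0 0 0 0" --pt "1 -2.6 -2.4 0 0 0 0" --pt "1 -2.6 -2.4 0 0 0 0" --pt "1 -2.6 -2.4 0 0 0 0" --pt "1 -2.6 -2.4 0 0 0 0" --pt "1 -2.6 -2.4 0 0 0 0"

```text
clock: 2.5
position: [315.4, -212.8, 338.1]
ee_rot: [0.819, -0.573, -0.0, -0.0]
contact_force: [1.4, -0.2, 0.6]
gripper_width: 85.2
```

Emit:
servo_tool --pt "1 -2.6 -2.4 0 0 0 0" --pt "1 -2.6 -2.4 0 0 0 0" --pt "1 -2.6 -2.4 0 0 0 0" --pt "1 -2.6 -2.4 0 0 0 0" --pt "1 -2.6 -2.4 0 0 0 0" --pt "1 -2.6 -2.4 0 0 0 0" --pt "1 -2.6 -2.4 0 0 0 0" --pt "1 -2.6 -2.4 0 0 0 0" --pt "1 -2.6 -2.4 0 0 0 0" --pt "1 -2.6 -2.4 0 0 0 0" --pt "1 -2.6 -2.4 0 0 0 0" --pt "1 0 0 0 0 0 0"

```text
clock: 3.7
position: [466.1, 147.9, 336.8]
ee_rot: [0.82, -0.572, -0.001, 0.001]
contact_force: [-0.6, -0.9, -0.9]
gripper_width: 85.5
```

```bash
cat >> h.py <<'E'
from scipy.spatial.transform import Rotation as Ro
def yawx():
    s=read_state(); M=Ro.from_quat(s["ee_rot"]).as_matrix(); return s,M
def go(t):
    s,M=yawx(); print("yaw of tool x",np.degrees(np.arctan2(M[1,0],M[0,0])).round(2),"pos",s["position"].round(1),"z",M[:,2].round(4),"shift cm",(M.T@(np.array(t)-s["position"])/10).round(2))
E
python3 -c "
from h import *
go([488.2,193.3,120])"
```

```text
yaw of tool x -69.74 pos [466.1 147.9 336.8] z [-1.8e-03 -8.0e-04 -1.0e+00] shift cm [-3.5  -3.68 21.68]
```

Emit:
servo_tool --pt "1 -0.5 -0.5 0 0 0 0" --pt "1 -0.6 -0.6 0 0 0 0" --pt "1 -0.6 -0.6 3 0 0 0" --pt "1 -0.6 -0.6 4 0 0 0" --pt "1 -0.6 -0.6 4 0 0 0" --pt "1 -0.6 -0.7 4 0 0 0" --pt "1 0 0 3 0 0 0" --pt "1 0 0 2 0 0 0" --pt "1 0 0 1 0 0 0" --pt "1 0 0 0 0 0 0"

```text
clock: 4.7
position: [486.6, 189.5, 127.5]
ee_rot: [0.819, -0.573, -0.0, 0.001]
contact_force: [1.6, -0.5, 0.2]
gripper_width: 85.5
```

```bash
python3 - <<'E'
from h import *
go([488.2,193.3,48])
o=[]
for n,p in(("top",[488,193,110]),("scene",[488,195,90])):
    i=get_image(n);u,v=map(int,proj(i,p)); c=i["image"][v-50:v+50,u-65:u+65,::-1]; o.append(cv2.resize(c,None,fx=3,fy=3,interpolation=cv2.INTER_CUBIC)); print(n,u,v)
cv2.imwrite("pics/g1.png",cv2.convertScaleAbs(np.hstack(o),alpha=1.3))
E
```

```text
yaw of tool x -69.96 pos [486.6 189.5 127.5] z [-0.0018 -0.0014 -1.    ] shift cm [-0.31 -0.3   7.95]
top 220 243
scene 355 221
```

View pics/g1.png

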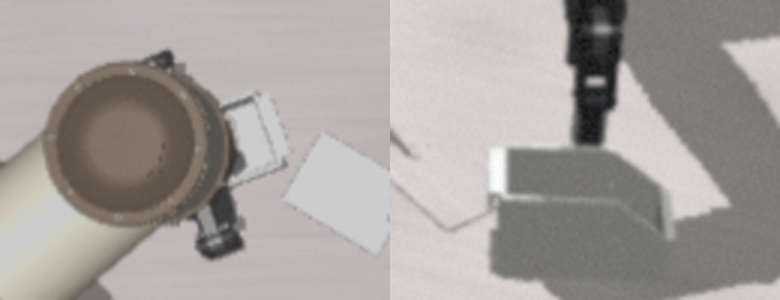

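The view shows the fingers straddling the bin's side walls, about mid-length of the bin. I'll go down and close.

Emit:
servo_tool --pt "1 -0.3 -0.3 1 0 0 0" --pt "1 0 0 2 0 0 0" --pt "1 0 0 2 0 0 0" --pt "1 0 0 1.5 0 0 0" --pt "1 0 0 1 0 0 0" --pt "1 0 0 0.4 0 0 0" --pt "1 0 0 0 0 0 0" --pt "0.8 0 0 0 0 0 0" --pt "0.75 0 0 0 0 0 0" --pt "0.7 0 0 0 0 0 0"

```text
clock: 5.8
position: [489.4, 194.5, 50.5]
ee_rot: [0.82, -0.573, 0.0, -0.001]
contact_force: [-0.6, -0.4, 3.5]
gripper_width: 60.9
```

Emit:
servo_tool --pt "0.65 0 0 0 0 0 0" --pt "0.6 0 0 0 0 0 0" --pt "0.6 0 0 0 0 0 0" --pt "0.6 0 0 0 0 0 0" --pt "0.6 0 0 0 0 0 0"

```text
clock: 6.3
position: [489.4, 194.5, 50.5]
ee_rot: [0.82, -0.573, 0.0, -0.001]
contact_force: [-1.2, -0.4, 5.4]
gripper_width: 61.2
```

```bash
python3 -c "
from h import *
go([488.2,193.3,48]);s=read_state();print(s['contact_force'],s['wrist_torque'],s['gripper_width'])"
```

```text
yaw of tool x -69.9 pos [489.4 194.5  50.5] z [ 0.0017  0.001  -1.    ] shift cm [0.07 0.16 0.24]
[-1.19537452 -0.44333731  5.40580292] [-0.03085652  0.3959356  -0.06737046] 61.153424031714216
```

The grip is on at a width of 61. I'll lift gently, turning once clear of the bench.

Emit:
servo_tool --pt "0.5 0 0 -0.2 0 0 0" --pt "0.5 0 0 -0.4 0 0 0" --pt "0.5 0 0 -0.8 0 0 0" --pt "0.5 0 0 -1.4 0 0 1" --pt "0.5 0 0 -2 0 0 3" --pt "0.5 0 0 -2.4 0 0 4" --pt "0.5 0 0 -2.4 0 0 4" --pt "0.5 0 0 -2.4 0 0 4" --pt "0.5 0 0 -2 0 0 3.8" --pt "0.5 0 0 -1.4 0 0 2" --pt "0.5 0 0 -0.6 0 0 0" --pt "0.5 0 0 0 0 0 0"

```text
clock: 7.5
position: [488.8, 194.2, 210.0]
ee_rot: [-0.697, 0.717, 0.0, 0.001]
contact_force: [-0.2, 0.2, -2.2]
gripper_width: 61.0
```

```bash
python3 -c "
from h import *
go([540.2,-168.4,210]);s=read_state();print(s['contact_force'],s['wrist_torque'],s['gripper_width'])"
```

```text
yaw of tool x -91.68 pos [488.8 194.2 210. ] z [ 0.0011  0.0011 -1.    ] shift cm [ 3.609e+01 -6.200e+00 -3.000e-02]
[-0.22376435  0.20585408 -2.22067365] [-0.01652412 -0.0370042   0.06203561] 61.01877454210861
```

Emit:
servo_tool --pt "0.5 0.8 -0.2 0 0 0 0" --pt "0.5 1.8 -0.4 0 0 0 0" --pt "0.5 2.6 -0.5 0 0 0 0" --pt "0.5 3 -0.5 0 0 0 0" --pt "0.5 3 -0.5 0 0 0 0" --pt "0.5 3 -0.5 0 0 0 0" --pt "0.5 3 -0.5 0 0 0 0" --pt "0.5 3 -0.5 0 0 0 0" --pt "0.5 3 -0.5 0 0 0 0" --pt "0.5 3 -0.5 0 0 0 0" --pt "0.5 3 -0.5 0 0 0 0" --pt "0.5 2.6 -0.5 0 0 0 0"

```text
clock: 8.7
position: [534.3, -127.4, 207.9]
ee_rot: [-0.696, 0.718, 0.001, -0.001]
contact_force: [-0.7, 0.2, -2.7]
gripper_width: 60.7
```

Emit:
servo_tool --pt "0.5 2 -0.4 0 0 0 0" --pt "0.5 1 -0.2 -0.3 0 0 0" --pt "0.5 0.3 0 0 0 0 0" --pt "0.5 0 0 0 0 0 0" --pt "0.5 0 0 0 0 0 0"

```text
clock: 9.2
position: [540.0, -157.9, 212.1]
ee_rot: [-0.697, 0.717, 0.0, -0.0]
contact_force: [-0.2, -0.6, -2.8]
gripper_width: 60.7
```

```bash
python3 - <<'E'
from h import *
go([540.2,-168.4,210]);s=read_state();print(s['contact_force'],s['wrist_torque'],s['gripper_width'])
o=[]
for n,p,w,h in(("top",[520,-190,190],65,65),("scene",[530,-190,190],65,65)):
    i=get_image(n);u,v=map(int,proj(i,p)); c=i["image"][v-h:v+h,u-w:u+w,::-1]; o.append(cv2.resize(c,None,fx=3,fy=3,interpolation=cv2.INTER_CUBIC)); print(n,u-w,v-h)
    import pickle; pickle.dump(i,open(n+"1.pkl","wb"))
cv2.imwrite("pics/s1.png",cv2.convertScaleAbs(np.hstack(o),alpha=1.3))
E
```

```text
yaw of tool x -91.67 pos [ 540.  -157.9  212.1] z [-5.e-04  3.e-04 -1.e+00] shift cm [ 1.05 -0.05  0.21]
[-0.20286376 -0.57972116 -2.8041192 ] [-0.00603298  0.00954942  0.04422131] 60.72724934261043
top 335 158
scene 117 87
```

View pics/s1.png

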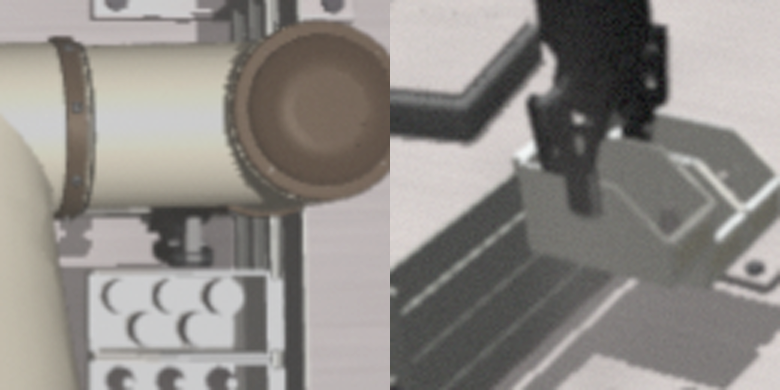

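The bin is held level. In the scene view its near-side corners are at back-top (528,166), slope start (608,185), front-top (668,242) and back-bottom (530,240). Next I'll measure its pose relative to the rack.

```bash
cat >> h.py <<'E'
yw=np.radians(-91.7); RR=np.array([[np.cos(yw),-np.sin(yw)],[np.sin(yw),np.cos(yw)]]); OO=np.array([507.4,-264.])
def rk(p): return np.r_[RR.T@(np.array(p[:2])-OO),p[2:]].round(1)
def onrack(im,uv,axis,val):
    o,d=ray(im,*uv); o=np.r_[RR.T@(o[:2]-OO),o[2]]; d=np.r_[RR.T@d[:2],d[2]]; return (o+d*(val-o[axis])/d[axis]).round(1)
E
python3 - <<'E'
from h import *
import pickle
S=pickle.load(open("scene1.pkl","rb")); t=rk(read_state()["position"]); print("tcp",t)
f=lambda x,y:(117-.33+(x-390)/3,87-.33+y/3)
for n,q in dict(backtop=(528,166),slope=(608,185),fronttop=(668,242),backbot=(530,240),flange_end=(516,160)).items():
    yy=t[1]+(25 if n[:2]=="fl" else 31); p=onrack(S,f(*q),1,yy); print(n,p,(p-t).round(1))
for q in((410,305),(470,253),(525,205)): print("louvre",onrack(S,f(*q),0,-13.5))
E
```

```text
tcp [-107.1   29.6  212.3]
backtop [-58.   60.6 233. ] [49.1 31.  20.7]
slope [-124.1   60.6  233.8] [-17.   31.   21.5]
fronttop [-168.6   60.6  200. ] [-61.5  31.  -12.3]
backbot [-50.1  60.6 170.4] [ 57.   31.  -41.9]
flange_end [-43.2  54.6 231.2] [63.9 25.  18.9]
louvre [-13.5 153.5 161.1]
louvre [-13.5  84.6 163.5]
louvre [-13.5  16.4 166.3]
```

Emit:
servo_tool --pt "0.5 0 0 0.5 0 0 0" --pt "0.5 0 0 1 0 0 0" --pt "0.5 0 0 1.2 0 0 0" --pt "0.5 0 0 1.2 0 0 0" --pt "0.5 0.3 0 0.6 0 0 0" --pt "0.5 0.6 0 0.2 0 0 0" --pt "0.5 0.6 0 0 0 0 0" --pt "0.5 0.5 0 0 0 0 0" --pt "0.5 0.3 0 0 0 0 0" --pt "0.5 0.2 0 0 0 0 0" --pt "0.5 0 0 0 0 0 0" --pt "0.5 0 0 0 0 0 0"

```text
clock: 10.5
position: [539.5, -183.6, 165.5]
ee_rot: [-0.696, 0.718, -0.0, 0.0]
contact_force: [-0.6, -0.1, -0.3]
gripper_width: 61.2
```

```bash
python3 -c "
from h import *
s=read_state();print(rk(s['position']),s['contact_force'],s['wrist_torque'],s['gripper_width'])"
```

```text
[-81.3  29.7 165.5] [-0.57119404 -0.0644956  -0.29560365] [ 0.03529936 -0.06146547  0.00570438] 61.233709946401405
```

Emit:
servo_tool --pt "0.5 0 0 0 0 0 0" --pt "0.5 0 0 0 0 0 0"

```text
clock: 10.7
position: [539.5, -183.5, 165.4]
ee_rot: [-0.697, 0.718, -0.0, 0.0]
contact_force: [-1.0, 0.3, -2.4]
gripper_width: 61.4
```

```bash
python3 - <<'E'
from h import *
s=read_state();print(rk(s['position']),s['contact_force'],s['wrist_torque'],s['gripper_width'])
i=get_image("scene");x0,y0=115,100; c=i["image"][y0:y0+120,x0:x0+130,::-1]; print(x0,y0)
import pickle; pickle.dump(i,open("scene2.pkl","wb"))
cv2.imwrite("pics/s2.png",cv2.convertScaleAbs(cv2.resize(c,None,fx=5,fy=5,interpolation=cv2.INTER_CUBIC),alpha=1.4))
E
```

```text
[-81.5  29.7 165.4] [-0.98901308  0.29363461 -2.43104696] [ 0.03582467 -0.06852432 -0.04717228] 61.435915909207594
115 100
```

View pics/s2.png

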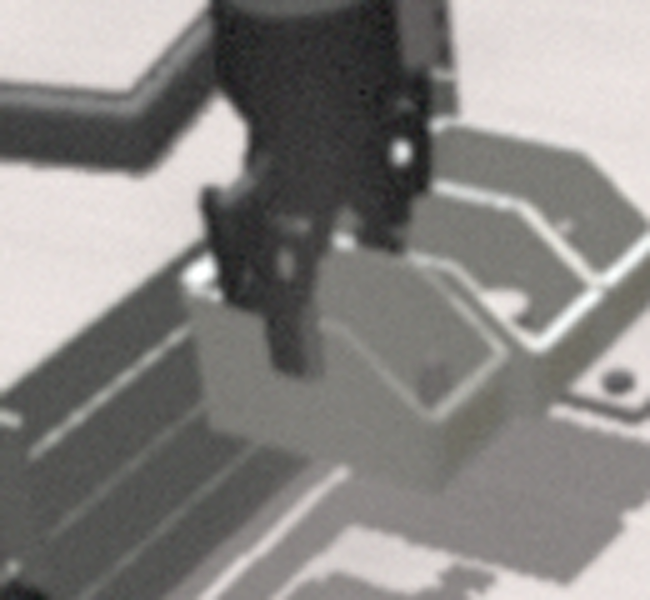

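The bin is hovering in front of the louvre with no contact. The louvre edge runs (30,458)–(187,330), the bin's back-top corner is at (190,293) and its back-bottom at (212,428). I'll check the edge height and then advance slowly by feel.

```bash
python3 - <<'E'
from h import *
import pickle
S=pickle.load(open("scene2.pkl","rb")); t=rk(read_state()["position"])
f=lambda x,y:(115-.4+x/5,100-.4+y/5)
for q in((30,458),(110,393),(187,330)): print("louvre",onrack(S,f(*q),0,-13.5))
for n,q in dict(backtop=(190,293),slope=(330,322),fronttop=(430,418),backbot=(212,428),frontbot=(435,490)).items(): print(n,(onrack(S,f(*q),1,60.7)-t).round(1))
for n,q in dict(nbfront=(540,350),nbslope=(450,265)).items(): print(n,onrack(S,f(*q),1,-39))
E
```

```text
louvre [-13.5 162.8 159.8]
louvre [-13.5 109.2 159.7]
louvre [-13.5  54.2 159.9]
backtop [57.3 31.  19.9]
slope [-15.7  31.   24.1]
fronttop [-61.4  31.  -11.4]
backbot [ 57.2  31.  -50.3]
frontbot [-60.   31.  -48.9]
nbfront [-136.3  -39.   128.5]
nbslope [-91.7 -39.  162.1]
```

Emit:
servo_tool --pt "0.5 0.2 0 0 0 0 0" --pt "0.5 0.2 0 0 0 0 0" --pt "0.5 0.1 0 0 0 0 0" --pt "0.5 0.1 0 0 0 0 0" --pt "0.5 0.1 0 0 0 0 0" --pt "0.5 0 0 0 0 0 0"

```text
clock: 11.35
position: [539.3, -190.7, 165.3]
ee_rot: [-0.696, 0.718, 0.0, -0.0]
contact_force: [-0.5, -1.1, -2.7]
gripper_width: 61.4
```

Emit:
servo_tool --pt "0.5 0.05 0 0 0 0 0" --pt "0.5 0.05 0 0 0 0 0" --pt "0.5 0.05 0 0 0 0 0" --pt "0.5 0 0 0 0 0 0"

```text
clock: 11.75
position: [539.2, -192.1, 165.3]
ee_rot: [-0.696, 0.718, -0.0, 0.0]
contact_force: [-0.1, 0.3, -2.7]
gripper_width: 61.2
```

Emit:
servo_tool --pt "0.5 0.05 0 0 0 0 0" --pt "0.5 0.05 0 0 0 0 0" --pt "0.5 0 0 0 0 0 0"

```text
clock: 12.05
position: [539.2, -193.2, 165.3]
ee_rot: [-0.696, 0.718, -0.0, 0.0]
contact_force: [0.1, 0.2, -2.4]
gripper_width: 61.0
```

Emit:
servo_tool --pt "0.5 0.05 0 0 0 0 0" --pt "0.5 0.05 0 0 0 0 0" --pt "0.5 0 0 0 0 0 0"

```text
clock: 12.35
position: [539.1, -194.2, 165.3]
ee_rot: [-0.696, 0.718, 0.0, -0.0]
contact_force: [-0.4, 0.3, -3.2]
gripper_width: 61.0
```

Emit:
servo_tool --pt "0.5 0.05 0 0 0 0 0" --pt "0.5 0.05 0 0 0 0 0" --pt "0.5 0 0 0 0 0 0"

```text
clock: 12.65
position: [539.1, -195.2, 165.3]
ee_rot: [-0.696, 0.718, 0.0, 0.0]
contact_force: [-0.1, 0.6, -2.2]
gripper_width: 61.1
```

Emit:
servo_tool --pt "0.5 0.05 0 0 0 0 0" --pt "0.5 0.05 0 0 0 0 0" --pt "0.5 0 0 0 0 0 0"

```text
clock: 12.95
position: [539.1, -195.4, 165.4]
ee_rot: [-0.697, 0.718, 0.0, 0.0]
contact_force: [-0.8, 6.3, -0.3]
gripper_width: 60.9
```

The back wall touched the louvre at world y = −195.3. I back off 1 mm and lower slowly.

Emit:
servo_tool --pt "0.5 -0.1 0 0 0 0 0" --pt "0.5 -0.1 0 0 0 0 0" --pt "0.5 0 0 0 0 0 0" --pt "0.5 0 0 0 0 0 0"

```text
clock: 13.35
position: [539.1, -194.4, 165.3]
ee_rot: [-0.696, 0.718, -0.0, -0.0]
contact_force: [0.9, -0.1, -2.1]
gripper_width: 61.3
```

Emit:
servo_tool --pt "0.5 0 0 0.15 0 0 0" --pt "0.5 0 0 0.2 0 0 0" --pt "0.5 0 0 0.2 0 0 0" --pt "0.5 0 0 0.2 0 0 0" --pt "0.5 0 0 0.15 0 0 0" --pt "0.5 0 0 0 0 0 0"

```text
clock: 13.95
position: [539.0, -194.1, 156.0]
ee_rot: [-0.696, 0.718, 0.0, -0.0]
contact_force: [0.1, -0.3, -3.7]
gripper_width: 61.0
```

Emit:
servo_tool --pt "0.5 0 0 0.1 0 0 0" --pt "0.5 0 0 0.1 0 0 0" --pt "0.5 0 0 0.1 0 0 0" --pt "0.5 0 0 0.1 0 0 0" --pt "0.5 0 0 0 0 0 0"

```text
clock: 14.45
position: [539.0, -194.1, 152.1]
ee_rot: [-0.696, 0.718, 0.0, -0.0]
contact_force: [0.5, -0.2, -2.3]
gripper_width: 61.1
```

Emit:
servo_tool --pt "0.5 0 0 0.1 0 0 0" --pt "0.5 0 0 0.1 0 0 0" --pt "0.5 0 0 0 0 0 0"

```text
clock: 14.75
position: [539.1, -194.1, 150.1]
ee_rot: [-0.696, 0.718, 0.0, -0.0]
contact_force: [-0.3, 0.4, -2.1]
gripper_width: 60.8
```

Emit:
servo_tool --pt "0.5 0 0 0.1 0 0 0" --pt "0.5 0 0 0.1 0 0 0" --pt "0.5 0 0 0.1 0 0 0" --pt "0.5 0 0 0 0 0 0"

```text
clock: 15.15
position: [539.1, -194.1, 147.1]
ee_rot: [-0.696, 0.718, 0.0, -0.0]
contact_force: [0.4, 1.4, -3.0]
gripper_width: 61.2
```

Emit:
servo_tool --pt "0.5 0 0 0.1 0 0 0" --pt "0.5 0 0 0.1 0 0 0" --pt "0.5 0 0 0 0 0 0"

```text
clock: 15.45
position: [539.1, -194.1, 145.1]
ee_rot: [-0.696, 0.718, 0.0, -0.0]
contact_force: [-0.1, 0.3, -2.2]
gripper_width: 61.2
```

The lip is about 6 mm into the pocket without contact. I'll continue down to flange contact.

Emit:
servo_tool --pt "0.5 0 0 0.1 0 0 0" --pt "0.5 0 0 0.1 0 0 0" --pt "0.5 0 0 0 0 0 0"

```text
clock: 15.75
position: [539.0, -194.1, 143.1]
ee_rot: [-0.696, 0.718, 0.0, -0.0]
contact_force: [0.1, 0.3, -1.9]
gripper_width: 61.1
```

Emit:
servo_tool --pt "0.5 0 0 0.05 0 0 0" --pt "0.5 0 0 0.05 0 0 0" --pt "0.5 0 0 0 0 0 0"

```text
clock: 16.05
position: [539.1, -194.1, 142.2]
ee_rot: [-0.696, 0.718, 0.0, -0.0]
contact_force: [0.2, -0.6, -1.4]
gripper_width: 61.1
```

Emit:
servo_tool --pt "0.5 0 0 0.05 0 0 0" --pt "0.5 0 0 0.05 0 0 0" --pt "0.5 0 0 0 0 0 0"

```text
clock: 16.35
position: [539.1, -194.1, 141.2]
ee_rot: [-0.696, 0.718, 0.0, -0.0]
contact_force: [-0.3, -0.5, -1.8]
gripper_width: 61.0
```

Emit:
servo_tool --pt "0.5 0 0 0.05 0 0 0" --pt "0.5 0 0 0.05 0 0 0" --pt "0.5 0 0 0 0 0 0"

```text
clock: 16.65
position: [539.1, -194.1, 140.2]
ee_rot: [-0.696, 0.718, 0.0, -0.0]
contact_force: [0.7, -0.1, -2.5]
gripper_width: 61.1
```

Emit:
servo_tool --pt "0.5 0 0 0.05 0 0 0" --pt "0.5 0 0 0 0 0 0"

```text
clock: 16.85
position: [539.2, -194.1, 139.8]
ee_rot: [-0.696, 0.718, -0.0, 0.0]
contact_force: [-0.6, 0.4, -3.1]
gripper_width: 61.0
```

Emit:
servo_tool --pt "0.5 0 0 0.05 0 0 0" --pt "0.5 0 0 0.05 0 0 0" --pt "0.5 0 0 0 0 0 0"

```text
clock: 17.15
position: [539.2, -194.2, 139.4]
ee_rot: [-0.696, 0.718, -0.0, -0.0]
contact_force: [-1.5, 0.7, 2.0]
gripper_width: 60.9
```

Emit:
servo_tool --pt "0.5 0 0 0.05 0 0 0" --pt "0.5 0 0 0.05 0 0 0" --pt "0.5 0 0 0 0 0 0"

```text
clock: 17.45
position: [539.3, -194.2, 139.1]
ee_rot: [-0.697, 0.718, -0.0, -0.0]
contact_force: [-3.2, 2.7, 7.1]
gripper_width: 61.2
```

The flange has landed (edge z≈157). I'll relieve the press and open gently.

Emit:
servo_tool --pt "0.5 0 0 -0.05 0 0 0" --pt "0.5 0 0 -0.03 0 0 0" --pt "0.5 0 0 0 0 0 0" --pt "0.74 0 0 0 0 0 0" --pt "0.76 0 0 0 0 0 0" --pt "0.8 0 0 0 0 0 0" --pt "0.85 0 0 0 0 0 0" --pt "0.9 0 0 0 0 0 0" --pt "0.95 0 0 0 0 0 0" --pt "1 0 0 0 0 0 0" --pt "1 0 0 0 0 0 0"

```text
clock: 18.55
position: [539.2, -194.1, 138.6]
ee_rot: [-0.696, 0.718, -0.0, 0.0]
contact_force: [-0.3, 0.4, 0.2]
gripper_width: 85.6
```

Emit:
servo_tool --pt "1 0 0 -0.5 0 0 0" --pt "1 0 0 -1 0 0 0" --pt "1 0 0 -2 0 0 0" --pt "1 0 0 -2.5 0 0 0" --pt "1 0 0 -2 0 0 0" --pt "1 0 0 -1 0 0 0" --pt "1 0 0 -0.5 0 0 0" --pt "1 0 0 0 0 0 0"

```text
clock: 19.35
position: [539.2, -194.1, 234.0]
ee_rot: [-0.696, 0.718, -0.0, 0.0]
contact_force: [0.5, -0.7, -0.4]
gripper_width: 85.4
```

```bash
python3 - <<'E'
from h import *
s=read_state();print(rk(s['position']),s['contact_force'],s['gripper_width'])
i=get_image("scene");x0,y0=100,90; c=i["image"][y0:y0+120,x0:x0+150,::-1]
import pickle; pickle.dump(i,open("scene3.pkl","wb"))
cv2.imwrite("pics/s3.png",cv2.convertScaleAbs(cv2.resize(c,None,fx=5,fy=5,interpolation=cv2.INTER_CUBIC),alpha=1.4))
E
```

```text
[-70.9  29.7 234. ] [ 0.49390697 -0.71016678 -0.35251455] 85.40641292011497
```

View pics/s3.png

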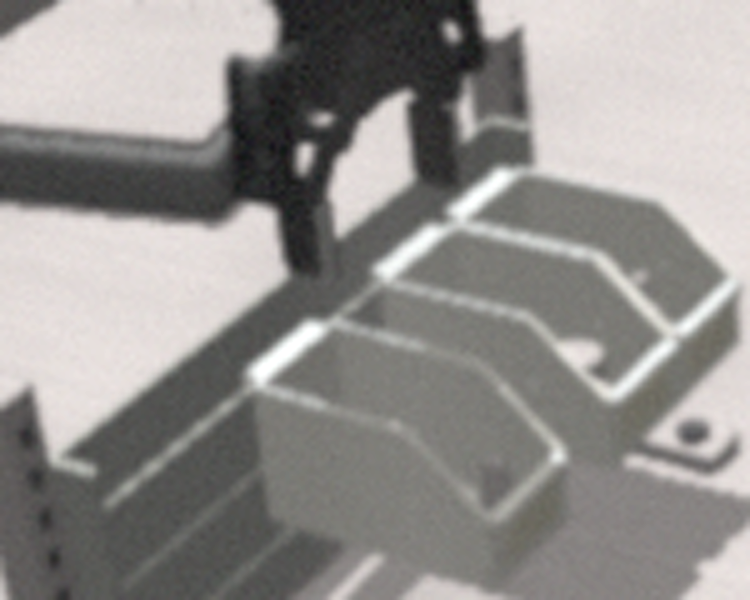

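The picture shows the bin hanging with its lip line collinear with the neighbours', leaving a gap of about 38 mm, and the fingers clear. I'll shut the gripper, go round to the free side and push low down, near the louvre.

Emit:
servo_tool --pt "0 0.4 -0.8 0 0 0 0" --pt "0 0.6 -1.3 0 0 0 0" --pt "0 0.7 -1.5 0 0 0 0" --pt "0 0.7 -1.5 0 0 0 0" --pt "0 0.6 -1.2 0 0 0 0" --pt "0 0.3 -0.7 0 0 0 0" --pt "0 0 0 0.8 0 0 0" --pt "0 0 0 1.8 0 0 0" --pt "0 0 0 2.4 0 0 0" --pt "0 0 0 2.2 0 0 0" --pt "0 0 0 1.2 0 0 0" --pt "0 0 0 0.4 0 0 0"

```text
clock: 20.6
position: [607.0, -228.8, 143.6]
ee_rot: [-0.696, 0.718, 0.002, -0.001]
contact_force: [0.2, -0.6, -0.4]
gripper_width: 0.3
```

Emit:
servo_tool --pt "0 0 0.4 0 0 0 0" --pt "0 0 0.5 0 0 0 0" --pt "0 0 0.4 0 0 0 0" --pt "0 0 0.3 0 0 0 0" --pt "0 0 0.1 0 0 0 0" --pt "0 0 0.1 0 0 0 0" --pt "0 0 0 0 0 0 0"

```text
clock: 21.3
position: [590.2, -228.7, 145.8]
ee_rot: [-0.696, 0.718, -0.0, 0.0]
contact_force: [0.3, -0.4, -0.7]
gripper_width: 0.3
```

```bash
python3 - <<'E'
from h import *
s=read_state();print(rk(s['position']),s['contact_force'],s['gripper_width'])
i=get_image("scene");x0,y0=100,90; c=i["image"][y0:y0+120,x0:x0+150,::-1]
import pickle; pickle.dump(i,open("scene4.pkl","wb"))
cv2.imwrite("pics/s4.png",cv2.convertScaleAbs(cv2.resize(c,None,fx=5,fy=5,interpolation=cv2.INTER_CUBIC),alpha=1.4))
E
```

```text
[-37.8  81.7 145.8] [ 0.29608525 -0.36956081 -0.65899378] 0.3481285906192167
```

View pics/s4.png

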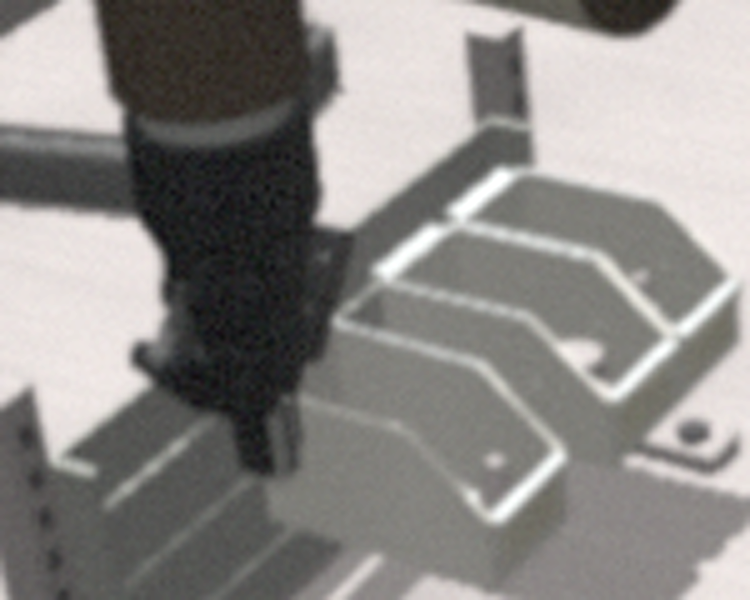

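The picture shows the shut fingers beside the bin's free side, near its back, with the bin undisturbed. I'll push gently.

Emit:
servo_tool --pt "0 0 0.1 0 0 0 0" --pt "0 0 0.1 0 0 0 0" --pt "0 0 0.1 0 0 0 0" --pt "0 0 0.1 0 0 0 0" --pt "0 0 0.1 0 0 0 0" --pt "0 0 0.1 0 0 0 0"

```text
clock: 21.95
position: [584.1, -228.5, 145.6]
ee_rot: [-0.696, 0.718, -0.0, 0.0]
contact_force: [-0.5, -0.3, 0.3]
gripper_width: 0.1
```

Emit:
servo_tool --pt "0 0 0.1 0 0 0 0" --pt "0 0 0.1 0 0 0 0" --pt "0 0 0.1 0 0 0 0" --pt "0 0 0.1 0 0 0 0" --pt "0 0 0.1 0 0 0 0" --pt "0 0 0.1 0 0 0 0" --pt "0 0 0.1 0 0 0 0" --pt "0 0 0.1 0 0 0 0"

```text
clock: 22.75
position: [576.5, -228.2, 145.9]
ee_rot: [-0.696, 0.718, -0.0, 0.0]
contact_force: [4.7, 1.0, 0.7]
gripper_width: 0.1
```

Emit:
servo_tool --pt "0 0 0.1 0 0 0 0" --pt "0 0 0.1 0 0 0 0" --pt "0 0 0.1 0 0 0 0" --pt "0 0 0.1 0 0 0 0" --pt "0 0 0.1 0 0 0 0" --pt "0 0 0.1 0 0 0 0" --pt "0 0 0.1 0 0 0 0" --pt "0 0 0.1 0 0 0 0"

```text
clock: 23.55
position: [568.2, -228.0, 145.7]
ee_rot: [-0.696, 0.718, -0.0, 0.0]
contact_force: [4.7, 0.6, 1.2]
gripper_width: 0.3
```

Emit:
servo_tool --pt "0 0 0.1 0 0 0 0" --pt "0 0 0.1 0 0 0 0" --pt "0 0 0.1 0 0 0 0" --pt "0 0 0.1 0 0 0 0" --pt "0 0 0.1 0 0 0 0" --pt "0 0 0.1 0 0 0 0" --pt "0 0 0.1 0 0 0 0" --pt "0 0 0.1 0 0 0 0" --pt "0 0 0.1 0 0 0 0" --pt "0 0 0.1 0 0 0 0"

```text
clock: 24.55
position: [558.2, -227.7, 145.7]
ee_rot: [-0.696, 0.718, -0.0, 0.0]
contact_force: [4.4, 1.2, 2.2]
gripper_width: -0.2
```

Emit:
servo_tool --pt "0 0 0.1 0 0 0 0" --pt "0 0 0.1 0 0 0 0" --pt "0 0 0.1 0 0 0 0" --pt "0 0 0.1 0 0 0 0" --pt "0 0 0.1 0 0 0 0" --pt "0 0 0.1 0 0 0 0"

```text
clock: 25.15
position: [552.2, -227.5, 145.7]
ee_rot: [-0.696, 0.718, -0.0, 0.0]
contact_force: [4.7, 0.2, 1.8]
gripper_width: -0.2
```

```bash
python3 - <<'E'
from h import *
s=read_state();print(rk(s['position']),s['contact_force'],s['wrist_torque'])
i=get_image("scene");x0,y0=100,90; c=i["image"][y0:y0+120,x0:x0+150,::-1]
import pickle; pickle.dump(i,open("scene5.pkl","wb"))
cv2.imwrite("pics/s5.png",cv2.convertScaleAbs(cv2.resize(c,None,fx=5,fy=5,interpolation=cv2.INTER_CUBIC),alpha=1.4))
E
```

```text
[-37.8  43.7 145.7] [4.6841931  0.17742395 1.81726109] [ 0.20243383 -1.3513979  -0.02370846]
```

View pics/s5.png

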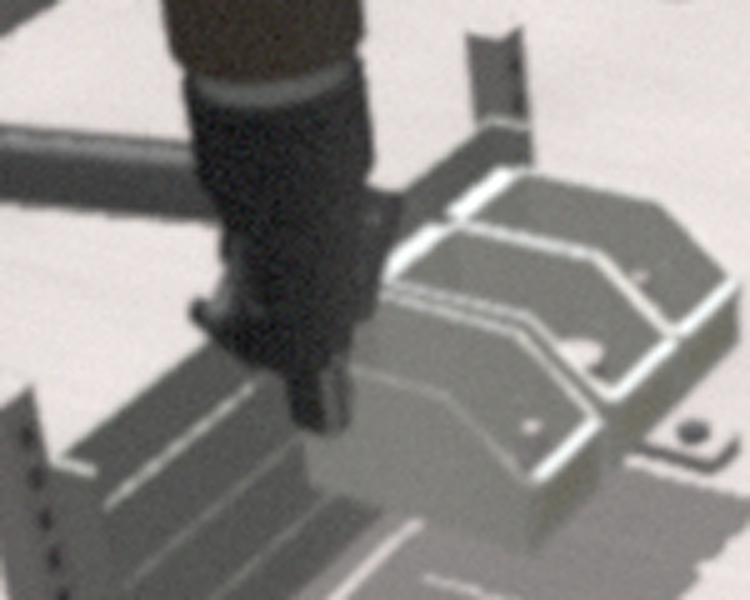

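The bin is sliding evenly with a gap of roughly 8–10 mm left, its back edge still on the louvre. I'll go slower from here.

Emit:
servo_tool --pt "0 0 0.1 0 0 0 0" --pt "0 0 0.1 0 0 0 0" --pt "0 0 0.1 0 0 0 0" --pt "0 0 0.1 0 0 0 0" --pt "0 0 0.08 0 0 0 0" --pt "0 0 0.06 0 0 0 0"

```text
clock: 25.8
position: [546.8, -227.4, 145.7]
ee_rot: [-0.696, 0.718, -0.0, 0.0]
contact_force: [6.6, -0.2, 2.9]
gripper_width: -0.1
```

Emit:
servo_tool --pt "0 0 0.05 0 0 0 0" --pt "0 0 0.05 0 0 0 0" --pt "0 0 0.05 0 0 0 0"

```text
clock: 26.1
position: [545.5, -227.4, 145.7]
ee_rot: [-0.696, 0.718, -0.0, 0.0]
contact_force: [6.2, 0.4, 1.4]
gripper_width: 0.1
```

Emit:
servo_tool --pt "0 0 0.05 0 0 0 0" --pt "0 0 0.05 0 0 0 0" --pt "0 0 0.05 0 0 0 0"

```text
clock: 26.4
position: [545.5, -227.4, 145.8]
ee_rot: [-0.697, 0.718, -0.002, 0.001]
contact_force: [8.6, -0.4, -0.4]
gripper_width: -0.0
```

Contact with the neighbour (8.6 N, no further motion). I'll back off and square it with a light touch at the bin's mid-length.

Emit:
servo_tool --pt "0 0 -0.3 0 0 0 0" --pt "0 0 -0.6 0 0 0 0" --pt "0 0 -0.4 0 0 0 0" --pt "0 -1.5 0 0 0 0 0" --pt "0 -2 0 0 0 0 0" --pt "0 -1 0 0 0 0 0" --pt "0 0 0.5 0 0 0 0" --pt "0 0 0.3 0 0 0 0" --pt "0 0 0 0 0 0 0"

```text
clock: 27.3
position: [549.3, -182.7, 145.7]
ee_rot: [-0.696, 0.718, 0.0, -0.0]
contact_force: [0.1, 0.6, -0.1]
gripper_width: -0.2
```

Emit:
servo_tool --pt "0 0 0.1 0 0 0 0" --pt "0 0 0.1 0 0 0 0" --pt "0 0 0.05 0 0 0 0" --pt "0 0 0 0 0 0 0"

```text
clock: 27.7
position: [547.5, -182.6, 145.6]
ee_rot: [-0.696, 0.718, 0.0, -0.0]
contact_force: [-0.5, 0.1, 0.0]
gripper_width: -0.1
```

Emit:
servo_tool --pt "0 0 0.05 0 0 0 0" --pt "0 0 0.05 0 0 0 0" --pt "0 0 0 0 0 0 0"

```text
clock: 28.0
position: [546.9, -182.4, 145.7]
ee_rot: [-0.696, 0.718, -0.0, 0.0]
contact_force: [0.7, 0.0, -1.7]
gripper_width: -0.1
```

Emit:
servo_tool --pt "0 0 0.05 0 0 0 0" --pt "0 0 0.05 0 0 0 0" --pt "0 0 0 0 0 0 0"

```text
clock: 28.3
position: [546.8, -182.3, 145.9]
ee_rot: [-0.697, 0.717, -0.001, 0.001]
contact_force: [4.3, -1.1, -2.2]
gripper_width: 0.1
```

Emit:
servo_tool --pt "0 0 0.05 0 0 0 0" --pt "0 0 0.05 0 0 0 0" --pt "0 0 0 0 0 0 0"

```text
clock: 28.6
position: [546.8, -182.3, 146.4]
ee_rot: [-0.697, 0.717, -0.002, 0.002]
contact_force: [6.8, -0.7, -1.7]
gripper_width: 0.1
```

```bash
python3 - <<'E'
from h import *
s=read_state();print(rk(s['position']),s['contact_force'],s['wrist_torque'])
E
```

```text
[-82.8  36.9 146.4] [ 6.80629284 -0.72937308 -1.74325256] [-0.23828688 -1.75767378  0.00198695]
```

It is firm at both points, and the two contact positions agree with a square fit to about 0.1 mm. I'll retreat, rise clear, and check both views.

Emit:
servo_tool --pt "0 0 -0.1 0 0 0 0" --pt "0 0 -0.3 0 0 0 0" --pt "0 0 -1 0 0 0 0" --pt "0 0 -1.6 0 0 0 0" --pt "0 0 -1 -1 0 0 0" --pt "0 0 0 -3 0 0 0" --pt "0 0 0 -4 0 0 0" --pt "0 -2 0 -4 0 0 0" --pt "0 -4 0 -3 0 0 0" --pt "0 -4 0 0 0 0 0" --pt "0 -4 0 0 0 0 0" --pt "0 -4 0 0 0 0 0"

```text
clock: 29.8
position: [589.4, -2.1, 295.6]
ee_rot: [-0.696, 0.718, 0.001, -0.001]
contact_force: [-0.2, 0.8, 0.1]
gripper_width: 0.1
```

Emit:
servo_tool --pt "0 -3 -4 0 0 0 0" --pt "0 -3 -4 0 0 0 0" --pt "0 -3 -4 0 0 0 0" --pt "0 -3 -4 0 0 0 0" --pt "0 -2 -4 0 0 0 0" --pt "0 -1 -2 0 0 0 0" --pt "0 0 0 0 0 0 0"

```text
clock: 30.5
position: [815.8, 141.5, 289.6]
ee_rot: [-0.697, 0.717, 0.002, -0.003]
contact_force: [-0.2, -0.1, -1.0]
gripper_width: 0.2
```

```bash
python3 - <<'E'
from h import *
import pickle
s=read_state();print(s['position'],s['contact_force'])
i=get_image("scene");t=get_image("top"); pickle.dump((i,t),open("end.pkl","wb"))
a=cv2.resize(i["image"][90:215,125:255,::-1],(520,500),interpolation=cv2.INTER_CUBIC)
b=cv2.resize(t["image"][215:340,360:430,::-1],(280,500),interpolation=cv2.INTER_CUBIC)
cv2.imwrite("pics/e.png",cv2.convertScaleAbs(np.hstack([a,b]),alpha=1.35))
E
```

```text
[815.78376747 141.50042191 289.58260733] [-0.18313378 -0.11281874 -0.97058209]
```

View pics/e.png

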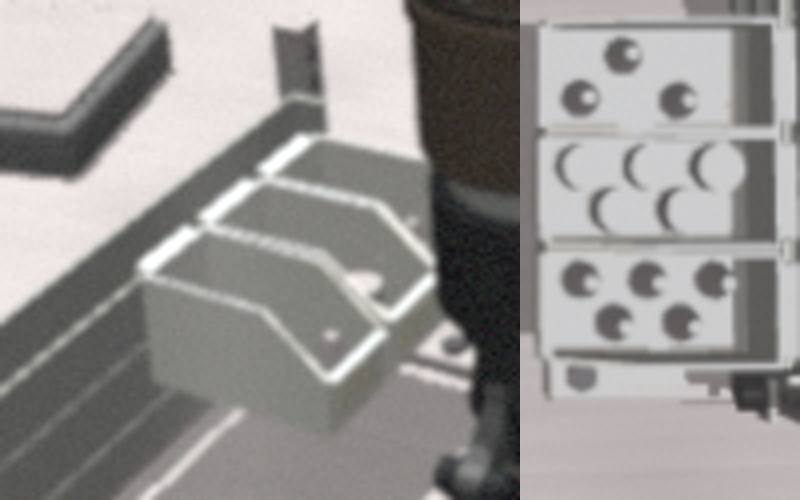

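The three bins now sit flush in line with the lips collinear. In the top view the seam is closed at about y=130 over the full length, and all 3 nozzles are inside. I'll hand in.

```bash
python3 -c "
from bench import *
print(job_done())"
```

```text
the job is handed in; nothing more can be done
None
```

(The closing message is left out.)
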